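# Bed a saxophone key pad in the pedal press

### The arm

A 7-joint arm with a two-finger parallel gripper is mounted at the origin on the work surface. World frame = base frame: x ahead of the robot, y to its left, z up, the work surface at z = 0. Lengths are in m, angles in rad, forces in N, time in s.
With the tool pointing down it reaches from about 0.35 to 0.9 m from the base axis. Payload 8.1 kg.
Tool frame: the origin (TCP) lies at the very end of the fingers, on their centre line; the grasp point (between the pads) lies 19 mm behind it; z points along the fingers, y is the line along which they close (so a half turn about z gives the same grasp; the last joint's range is limited). The gripper opens to 92 mm and grips with 3 to 60 N. Pads are 19 mm wide; open, the fingers measure 130 mm over their backs; the gripper's body (75 mm by 190 mm) begins 47 mm behind the grasp point.
Start: joints at [1.122, 0.434, 0.025, 1.573, -0.012, 1.134, -0.075], TCP at [0.212, -0.588, 0.227] pointing down, gripper open.
Joint ranges: [-2.62, 2.62], [-0.44, 2.09], [-1.27, 1.32], [0.08, 2.57], [-1.32, 4.46], [0.12, 2], [-2.74, 2.74]. Speed limits (rad/s): [2.22, 2.22, 3.01, 3.01, 3.14, 3.14, 3.14].

### API

Orientations are given as a rotation vector (axis times angle).
In Python, from cell import observe, get_image, sign_off, find_in, trace, place_of gives the robot as it stands. The module is installed in compiled form; this text tells all that it offers.
- The arm moves only by the shell command python3 -m handwheel 'ROWS' [OPENING] [FORCE]. ROWS is JSON, a list of rows, each a list of 6 numbers: the shift along the tool's x, y, z each as a share of 0.02 m, from -1 to 1, then the turn, a rotation vector about the tool's x, y, z each as a share of 4 degrees, from -1 to 1. A call has 1 to 8 rows; each row shifts and turns the commanded pose from where the row before left it, along the tool's axes as they then stand; what a row does not reach is not made up. A row lasts 1/12 s, in which the tool goes at most 41.7 mm and 7.16 degrees, less where a joint would pass 70% of its speed; a pose out of reach is approached as far as the arm can. A call with a number of a shift or a turn outside -1 to 1 is refused whole. A call with a gripper value outside its range is refused whole. OPENING is the opening, from 0 (shut) to 1 (fully open), set as the call begins (- or left out, the last holds). The fingers move at their own pace and stop on an object; FORCE is the grip in N (left out, the last holds). Time passes only in rows, so rows that do not move let the fingers close. It gives the time, the measured TCP pose, the force, the opening and the grip force at its end, in the units of the state.
- observe(): the state, without advancing time (a new reading comes with each control period).
- get_image(name): name is "scene" or "top" or "wrist"; returns a dict with "image" (480x640x3 uint8, red, green, blue), "fx", "fy", "cx", "cy" (pixels), "position" and "orientation" of the camera in the world. Camera axes: x right, y down, z forward; pixel columns grow to the right and rows downward; lengths in m; the calibration is good to about 2 mm. A picture is of the moment at which its call begins. There is no depth.
- sign_off(): hands the job in; it is judged then, once.
Trained networks look in the newest picture that a camera, given by its name, has taken for a name from the list of things; names that differ only in an ending like _2 or _b are one class to them, and where a whole thing is asked for, a point or a joint stands for the part that bears it (a point fixed in the world has none). Each returns a list of dicts, best first, with "score" (0 to 1); they miss things now and then, are a little off and sometimes report something else, mostly with a low value. They report only what shows in the picture. A call takes as long as a camera call. They do not tell look-alikes from the thing itself.
- find_in(label, camera): "rect" ([centre column, centre row, width, height] as shares, 0 to 1, of the picture: columns of its width, rows of its height, round what is visible of it).
- trace(label, camera): "region" (480x640 bool, what is visible of it) and "rect" ([centre column, centre row, width, height] as shares, 0 to 1, of the picture: columns of its width, rows of its height, round what is visible of it).
- place_of(label, camera): "point" ([column, row] as shares, 0 to 1, of the picture: columns of its width, rows of its height: a listed point, or the origin of a listed thing).
The state is a dict: "clock": time; "joints": joint angles; "dq": joint speeds; "joint_efforts": joint torques, N m; "position": TCP position; "ee_rot": TCP orientation; "force": force on the tool from outside, world axes, zero at the start; "ft_torque": the same for the moment, N m; "width": opening from 0.0 (shut) to 1.0 (fully open); "gripper_force": force on a finger pad.
Only numpy, scipy, OpenCV 4.12 (cv2) and the standard library are available. Lean on these libraries where they do the work, as an engineer would, in place of code of your own. Each camera call takes 0.05 s, during which the arm holds its last target. There are 200 camera calls.

### The job

Slide the large brass key along the bench into the pad press, cup first, until its round cup rests against both locating pins. Then push the press's pedal down to its stop with the gripper so that the presser foot bears on the cup, keep it down for a good second and let it come all the way up. Finally draw the key back out until the whole cup lies clear in front of the presser arm, leave it flat on the bench, and do not disturb the other things.

Things in the scene. Friction and masses are not known exactly. Their poses are not given: they have to be found in the camera images.
- press: Low grey press fixed to the bench. Origin on the bench (z = 0) under the middle of its cross shaft; front is -x, y along the shaft. Rear foot bar 275 mm long, bearing blocks 58 mm high. Two arms reach forward: presser arm at y = +75 mm (145 mm long, tip about 85 mm high at rest), pedal arm at y = -85 mm. The bright steel bed under the presser is flush with the bench; rubber block under the pedal.
- nest (a point): Point on the bench (z = 0) under the presser foot, at x = -130, y = +75 mm of the press; axes as the press. An 80 mm cup touching both locating pins is centred here. The pins are dark steel, 12 mm across, 14 mm high, at x = +30, y = +35 and -35 mm from this point.
- shaft (a point): Middle of the cross shaft, the hinge axis of both arms, 45 mm above the bench; axes as the press, the hinge lies along y.
- pedal (a joint): Angle of the sprung pedal and presser (one rigid piece): 0 = fully up, 0.22 rad = down on its stop. A spring returns it. Pressing it at the pedal plate takes about 5 N at first and about 13 N at the stop with the key in place.
- pedal_top (a point): Middle of the upper face of the pedal plate: black ribbed rubber, 70 mm (x) by 60 mm (y) by 8 mm, at the front end of the pedal arm, 165 mm in front of the shaft. About 94 mm above the bench when up, about 59 mm when down on the stop. x and y as the press.
- foot: Round black rubber presser foot, 28 mm across, under the front end of the presser arm, sprung by up to 8 mm. Origin at the middle of its underside: about 43 mm above the bench at rest. It moves down with the pedal and squeezes a cup in the nest.
- key: The large loose brass saxophone key, 0.16 kg, lying flat in front of the presser, 168 mm long: a round flat-topped cup 80 mm across and 18 mm high, then a straight arm 10 mm wide (z 6 to 16 mm) running to -x, ending in a cross tube 16 mm thick and 50 mm long (along y) at x = -120 mm. Origin on the bench under the cup's centre; z up.
- key_grip (a point): Middle of the large key's arm, 76 mm from the cup's centre, 11 mm above the bench; about 64 mm of the arm are free here between cup and tube.
- small_key: Bystander: a like key of half the size (cup 42 mm across, 14 mm high, 95 mm long), behind the press. Origin under its cup.
- tin: Bystander: round metal tin 66 mm across, 28 mm high, beside the pedal arm. Origin at its underside.
- torch: Bystander: upright green gas torch, 165 mm high, foot 84 mm across. Origin at its underside.
- bottle: Bystander: white bottle with a blue cap, 64 mm across, 140 mm high. Origin at its underside.
Things that resemble listed ones, but are neither listed nor needed, are in the scene too. Leave any pink or purple look-alike of the key alone.

How it is judged:
By the outcome, as a careful person would: the job done as asked, in the order asked, and still so for the second after the job is handed in, with the robot touching nothing.
It also fails if it takes over 64 s, if anything falls off the work surface, if the arm or the gripper's body presses on something with over 40 N, if the wrist force passes 120 N, or if a joint passes its speed limit or range.

## Working session

There is one attempt and no reset: what is moved stays moved. The work goes in short steps, Python scripts to look and compute and a shell command to move; the robot and the scene stay as the last step left them, time stands still between calls to the robot, and variables do not carry over. Pictures are saved under pics/ and viewed, at most 10 in all, crops included, and the job is handed in when it is done.

```bash
mkdir -p pics
cat > h.py <<'E'
import numpy as np, cv2
from scipy.spatial.transform import Rotation as R
from cell import *
def rot(o):
    o=np.array(o,float)
    if o.shape==(3,3): return o
    return (R.from_rotvec(o) if o.size==3 else R.from_quat(o)).as_matrix()
def ray(im,p):
    u,v=p[0]*640,p[1]*480
    d=rot(im["orientation"])@np.array([(u-im["cx"])/im["fx"],(v-im["cy"])/im["fy"],1])
    return np.array(im["position"]),d
def onz(im,p,z=0):
    c,d=ray(im,p); return c+d*(z-c[2])/d[2]
def pix(im,P):
    q=rot(im["orientation"]).T@(np.array(P)-im["position"]); return im["fx"]*q[0]/q[2]+im["cx"],im["fy"]*q[1]/q[2]+im["cy"]
def save(im,n): cv2.imwrite("pics/"+n,im["image"][:,:,::-1])
E
python3 - <<'E'
from h import *
np.set_printoptions(precision=4,suppress=True)
for c in("scene","top"):
    im=get_image(c); save(im,c+"0.png"); print(c,im["position"],im["orientation"],im["fx"])
    for l,z in(("key",0),("key_grip",.011),("nest",0),("press",0),("shaft",.045),("pedal_top",.094),("foot",.043),("small_key",0),("tin",0),("torch",0),("bottle",0)):
        for r in place_of(l,c)[:3]: print(l,round(r["score"],2),np.round(np.array(r["point"])*[640,480]),onz(im,r["point"],z)[:2])
print(observe())
E
```

```text
scene [ 1.4551 -0.6161  1.4899] [-2.1796 -1.1966  0.4196] 612.3717791907226
key 0.88 [397. 174.] [0.2504 0.4919]
key 0.72 [222. 270.] [ 0.311  -0.2298]
key 0.66 [416. 266.] [0.6173 0.2896]
key_grip 0.88 [209. 250.] [ 0.2254 -0.2301]
key_grip 0.76 [348. 259.] [0.49   0.1191]
key_grip 0.75 [383. 178.] [0.246  0.4311]
nest 0.56 [338. 303.] [0.6061 0.0054]
press 0.7 [300. 335.] [ 0.6393 -0.1477]
shaft 0.88 [304. 325.] [ 0.6421 -0.1369]
shaft 0.46 [212. 375.] [ 0.6459 -0.4198]
foot 0.21 [337. 302.] [ 0.6254 -0.0124]
small_key 0.85 [295. 364.] [ 0.7115 -0.2087]
small_key 0.5 [304. 325.] [ 0.6173 -0.1206]
tin 0.62 [255. 293.] [ 0.4405 -0.1843]
torch 0.6 [183. 338.] [ 0.4727 -0.4335]
bottle 0.79 [215. 373.] [ 0.6192 -0.406 ]
top [0.2085 0.023  1.5225] [-2.1001  2.1489 -0.2072] 618.640232243384
key 0.95 [289. 219.] [0.5568 0.0854]
key 0.95 [209. 199.] [0.6137 0.2874]
key 0.92 [253. 319.] [0.3096 0.1755]
key_grip 0.97 [225. 327.] [0.2913 0.2432]
key_grip 0.89 [189. 221.] [0.5569 0.3339]
key_grip 0.75 [272. 250.] [0.478  0.1261]
shaft 0.9 [377. 181.] [ 0.64   -0.1371]
pedal_top 0.69 [356. 246.] [ 0.468 -0.076]
foot 0.4 [320. 195.] [0.6069 0.006 ]
small_key 0.7 [400. 157.] [ 0.715  -0.2028]
tin 0.56 [400. 264.] [ 0.4378 -0.1894]
tin 0.53 [289. 224.] [0.5458 0.0836]
torch 0.73 [495. 248.] [ 0.4716 -0.4298]
bottle 0.91 [481. 188.] [ 0.6275 -0.407 ]
{'clock': 1.2, 'joints': array([ 1.1224,  0.4345,  0.025 ,  1.5732, -0.0116,  1.134 , -0.0751]), 'dq': array([-0.0003,  0.0001, -0.0012,  0.0007,  0.    , -0.0003,  0.0001]), 'joint_efforts': array([  0.001 , -66.7673,   0.9842, -31.4806,  -0.0608,   0.0326,
         0.0001]), 'position': array([ 0.2118, -0.588 ,  0.2268]), 'ee_rot': array([3.0947, 0.5403, 0.    ]), 'force': array([-0.1117, -0.7738, -0.0265]), 'ft_torque': array([-0.0172,  0.0223,  0.0047]), 'gripper_force': 0.0, 'width': 1.0017216168715648}
```

View pics/top0.png

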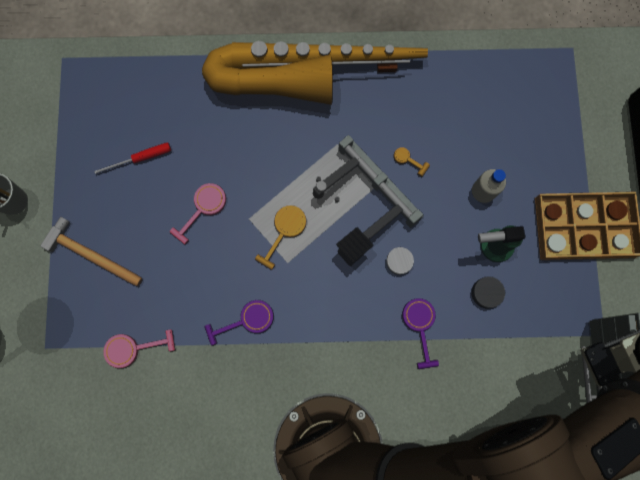

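View pics/scene0.png

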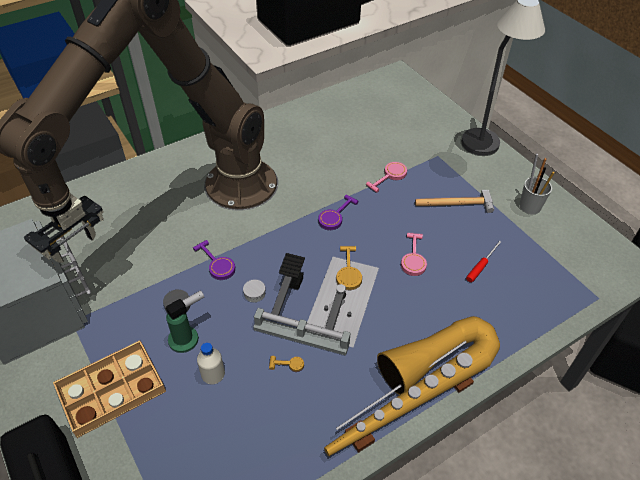

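The top view shows the brass key with its cup at about (290,220) and tube at (265,262). The bed is grey, the presser foot is at (320,188), the pedal at (353,246) and the shaft middle at (377,181). The key is yawed about 20° from the press axis. Next I'll refine the poses.

```bash
cat > fit.py <<'E'
from h import *
from scipy.optimize import minimize
def T(p,L): # planar pose p=(x,y,yaw), local pts
    L=np.atleast_2d(L).astype(float); c,s=np.cos(p[2]),np.sin(p[2])
    return np.c_[p[0]+c*L[:,0]-s*L[:,1],p[1]+s*L[:,0]+c*L[:,1],L[:,2]]
def inv(p,P):
    d=np.array(P[:2])-p[:2]; c,s=np.cos(p[2]),np.sin(p[2]); return np.array([c*d[0]+s*d[1],-s*d[0]+c*d[1]])
def circ(x,y,r,z): a=np.linspace(0,2*np.pi,40); return np.c_[x+r*np.cos(a),y+r*np.sin(a),0*a+z]
def box(x0,x1,y0,y1,z0,z1): return np.array([[x,y,z] for x in(x0,x1) for y in(y0,y1) for z in(z0,z1)])
KEY=[np.r_[circ(0,0,.04,.003),circ(0,0,.04,.018)],box(-.12,-.03,-.005,.005,.006,.016),box(-.128,-.112,-.025,.025,0,.016)]
def render(im,p,parts,S=4):
    m=np.zeros((480*S,640*S),np.uint8)
    for L in parts:
        q=np.array([pix(im,P) for P in T(p,L)]); h=cv2.convexHull(((q+.5)*S).astype(np.float32))
        cv2.fillConvexPoly(m,h.astype(int),255)
    return cv2.resize(m,(640,480),interpolation=cv2.INTER_AREA)/255.
def keymask(im,p,r=.22):
    hsv=cv2.cvtColor(im["image"],cv2.COLOR_RGB2HSV); m=((hsv[...,0]>12)&(hsv[...,0]<28)&(hsv[...,1]>140)&(hsv[...,2]>70)).astype(float)
    g=np.zeros((480,640),np.uint8); q=np.array([pix(im,P) for P in T(p,[[-.05+.12*np.cos(a),.12*np.sin(a),0] for a in np.linspace(0,6.28,30)])])
    cv2.fillConvexPoly(g,q.astype(int),1); return m*g
def fitkey(ims,p0):
    ms=[keymask(i,p0) for i in ims]
    f=lambda q:sum(np.abs(render(i,q/[1,1,.1],KEY)-m).sum()/m.sum() for i,m in zip(ims,ms))
    p0=np.array(p0)*[1,1,.1]
    r=minimize(f,p0,method="Nelder-Mead",options=dict(initial_simplex=[p0,p0+[.012,0,0],p0+[0,.012,0],p0+[0,0,.02]],xatol=2e-4,fatol=1e-3,maxiter=150))
    return r.x/[1,1,.1],r.fun
E
python3 - <<'E'
from fit import *
np.set_printoptions(precision=4,suppress=True)
t,s=get_image("top"),get_image("scene")
p0=[.557,.0854,-.48]
for ims in([t],[s],[t,s]): print("key",*fitkey(ims,p0))
p=np.array([.641,-.137,-.817])
import json
V=[]
for im,n,c in((t,"t",(245,125)),(s,"s",(225,235))):
    big=cv2.resize(im["image"][c[1]:c[1]+150,c[0]:c[0]+190],None,fx=4,fy=4,interpolation=cv2.INTER_CUBIC)[:,:,::-1].copy()
    def dr(P,col,w=1):
        q=((np.array([pix(im,x) for x in P])-c+.5)*4).astype(int); cv2.polylines(big,[q],False,col,w)
    for y in(.035,-.035): dr(T(p,circ(-.1,.075+y,.006,.014)),(0,255,0))
    dr(T(p,circ(-.13,.075,.014,.043)),(0,0,255)); dr(T(p,circ(-.13,.075,.04,0)),(255,255,0))
    dr(T(p,[[-.2,-.115,.094],[-.13,-.115,.094],[-.13,-.055,.094],[-.2,-.055,.094],[-.2,-.115,.094]]),(0,255,255))
    dr(T(p,[[0,-.1375,.058],[0,.1375,.058]]),(0,0,255))
    V.append(big)
cv2.imwrite("pics/ov.png",cv2.resize(V[0],(760,600))); cv2.imwrite("pics/ovs.png",V[1])
E
```

```text
key [ 0.5516  0.0829 -0.5386] 0.18847258648682405
key [ 0.5476  0.0806 -0.5783] 0.21462055514923553
key [ 0.5487  0.0811 -0.5688] 0.4049535253456068
```

View pics/ov.png

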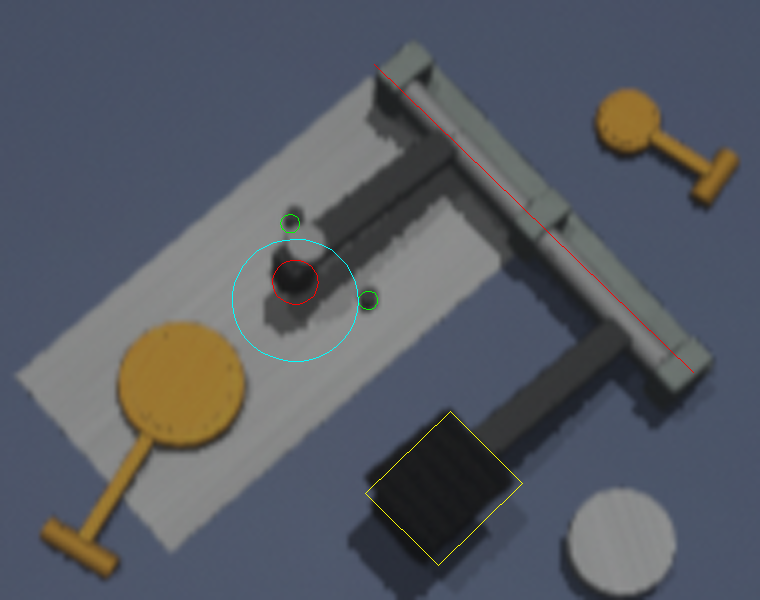

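View pics/ovs.png

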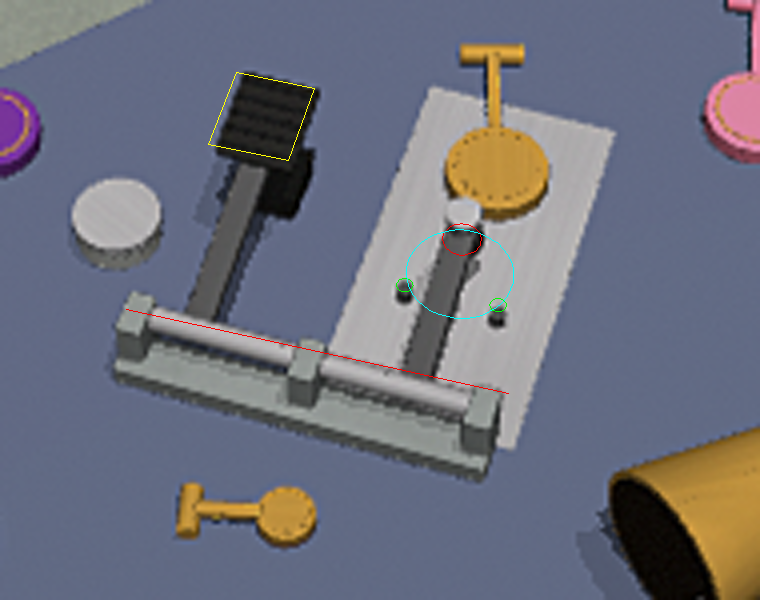

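The overlays show the press turned a few degrees from my guess. The pins are at (296,212) and (369,298) in the top crop, and at (404,284) and (498,309) in the scene crop. I'll fit both bodies by points in both views.

Run:
```python
from fit import *
from scipy.optimize import least_squares
np.set_printoptions(precision=4,suppress=True)
ims=dict(t=get_image("top"),s=get_image("scene")); C=dict(t=np.array([245,125]),s=np.array([225,235]))
obs=[("t",(296,212),(-.1,.11,.014)),("t",(369,297),(-.1,.04,.014)),("s",(404,284),(-.1,.04,.014)),("s",(498,309),(-.1,.11,.014)),
("t",(545,212),(0,0,.058)),("t",(408,63),(0,1,.058)),("t",(688,367),(0,-1,.058)),("s",(308,350),(0,0,.058)),("s",(140,303),(0,-1,.058)),("s",(483,400),(0,1,.058)),
("s",(269,119),(-.165,-.085,.094)),("t",(447,485),(-.165,-.085,.094))]
def res(q,v=0):
    o=[]
    for n,px,L in obs:
        L=np.array(L); 
        if abs(L[1])==1: L[1]*=q[3]
        o.append(np.array(pix(ims[n],T(q[:3],L)[0]))-(C[n]+np.array(px)/4-.5))
    return np.array(o) if v else np.ravel(o)
r=least_squares(res,[.64,-.137,-.8,.125],loss="soft_l1"); print("press",r.x); print(res(r.x,1).round(1).tolist())
p=r.x[:3]; print("nest",T(p,[-.13,.075,0])[0])
kob=[("t",(181,385),(0,0,.0165)),("t",(80,548),(-.12,0,.013)),("s",(497,167),(0,0,.018)),("s",(492,54),(-.12,0,.012))]
kr=lambda q:np.ravel([np.array(pix(ims[n],T(q,L)[0]))-(C[n]+np.array(px)/4-.5) for n,px,L in kob])
k=least_squares(kr,[.55,.08,-.55]); print("key",k.x,kr(k.x).round(1))
print("key in press",inv(p,k.x),np.degrees(k.x[2]-p[2])); print("grip",T(k.x,[-.076,0,0]))
np.save("press.npy",p);np.save("key.npy",k.x)
o=observe(); Rt=R.from_rotvec(o["ee_rot"]).as_matrix(); print(Rt)
```

```text
press [ 0.6405 -0.1423 -0.8627  0.1267]
[[0.9, 0.5], [1.2, -0.8], [-0.1, 1.8], [-0.5, 1.4], [-1.1, 1.4], [-1.6, 2.0], [-1.3, 0.0], [0.1, 1.1], [-0.8, 1.6], [0.3, 0.1], [-0.5, -0.6], [-1.8, -0.2]]
nest [0.6129 0.0052 0.    ]
key [ 0.5498  0.0808 -0.5659] [ 0.3 -0.2  0.2 -0.   0.2 -0.1  0.2 -0.7]
key in press [-0.2285  0.0763] 17.00406524600026
grip [[0.4857 0.1216 0.    ]]
[[ 0.9408  0.3389  0.    ]
 [ 0.3389 -0.9408 -0.    ]
 [ 0.      0.     -1.    ]]
```

```bash
python3 -m handwheel '[[0.86,-0.99,0,0,0,0],[0.86,-0.99,0,0,0,0],[0.86,-0.99,0,0,0,0],[0.86,-0.99,0,0,0,0],[0.86,-0.99,0,0,0,0],[0.86,-0.99,0,0,0,0],[0.86,-0.99,0,0,0,0],[0.86,-0.99,0,0,0,0]]' 0.45
python3 -m handwheel '[[0.86,-0.99,0,0,0,0],[0.86,-0.99,0,0,0,0],[0.86,-0.99,0,0,0,0],[0.86,-0.99,0,0,0,0],[0.86,-0.99,0,0,0,0],[0.86,-0.99,0,0,0,0],[0.86,-0.99,0,0,0,0],[0.86,-0.99,0,0,0,0]]'
python3 -c "
from cell import *;print(observe()['joints'])"
```

```text
clock: 2.07
position: [0.2879, -0.3912, 0.2269]
ee_rot: [3.094, 0.54, 0.0]
force: [0.1, -0.2, 0.9]
width: 0.477
gripper_force: 0.0
clock: 2.73
position: [0.3637, -0.1956, 0.227]
ee_rot: [3.094, 0.54, 0.001]
force: [-0.2, 0.5, -0.2]
width: 0.451
gripper_force: 0.0
[ 0.58453668  0.10286618 -0.23902873  2.03594013  0.02910225  1.00522537
 -0.89409007]
```

```bash
python3 -m handwheel '[[0.86,-0.99,0,0,0,0],[0.86,-0.99,0,0,0,0],[0.86,-0.99,0,0,0,0],[0.86,-0.99,0,0,0,0],[0.86,-0.99,0,0,0,0],[0.86,-0.99,0,0,0,0],[0.86,-0.99,0,0,0,0],[0.86,-0.99,0,0,0,0]]'
python3 -m handwheel '[[0.86,-0.99,0,0,0,0],[0.86,-0.99,0,0,0,0],[0.86,-0.99,0,0,0,0],[0.86,-0.99,0,0,0,0],[0.86,-0.99,0,0,0,0],[0,0,0,0,0,1],[0,0,0,0,0,1],[0,0,0,0,0,1]]'
python3 -m handwheel '[[0,0,0,0,0,1],[0,0,0,0,0,1],[0,0,0,0,0,1],[0,0,0,0,0,1],[0,0,0,0,0,1],[0,0,0,0,0,1],[0,0,0,0,0,1],[0,0,0,0,0,1]]'
python3 -m handwheel '[[0,0,1,0,0,1],[0,0,1,0,0,1],[0,0,1,0,0,0],[0,0,0,0,0,0],[0,0,0,0,0,0]]'
python3 - <<'E'
from fit import *
np.set_printoptions(precision=4,suppress=True)
o=observe(); print(o["joints"],R.from_rotvec(o["ee_rot"]).as_matrix())
im=get_image("wrist"); save(im,"w1.png"); print(im["position"])
t,s=get_image("top"),get_image("scene")
for l,z in(("key",0),("key_grip",.011),("nest",0)):
    for r in place_of(l,"wrist")[:2]: print(l,round(r["score"],2),np.array(r["point"])*[640,480],onz(im,r["point"],z)[:2])
k=np.load("key.npy"); print(fitkey([im],k))
E
```

```text
clock: 3.4
position: [0.4395, 0.0001, 0.227]
ee_rot: [3.095, 0.54, 0.001]
force: [0.6, 0.5, 0.7]
width: 0.451
gripper_force: 0.0
clock: 4.07
position: [0.4866, 0.1218, 0.2266]
ee_rot: [-3.134, -0.21, 0.0]
force: [-0.8, 0.3, -0.8]
width: 0.447
gripper_force: 0.0
clock: 4.73
position: [0.4866, 0.1212, 0.2268]
ee_rot: [-3.071, 0.664, -0.0]
force: [0.1, 0.8, 0.4]
width: 0.451
gripper_force: 0.0
clock: 5.15
position: [0.486, 0.1211, 0.1664]
ee_rot: [3.018, -0.87, -0.003]
force: [-0.5, 0.3, 1.2]
width: 0.448
gripper_force: 0.0
[-0.0988  0.3238 -0.3175  1.926   0.1256  0.9127 -2.61  ] [[ 0.8466 -0.5322 -0.0019]
 [-0.5322 -0.8466 -0.0005]
 [-0.0013  0.0015 -1.    ]]
[0.551  0.0798 0.3245]
key 0.76 [323.392 130.512] [0.5478 0.0806]
key 0.74 [ 81.088 194.304] [0.6136 0.2833]
key_grip 0.77 [ 80.832 283.008] [0.5524 0.3306]
key_grip 0.72 [320.704 226.512] [0.4831 0.1239]
(array([ 0.5496,  0.081 , -0.5634]), np.float64(0.10034982393349881))
```

View pics/w1.png

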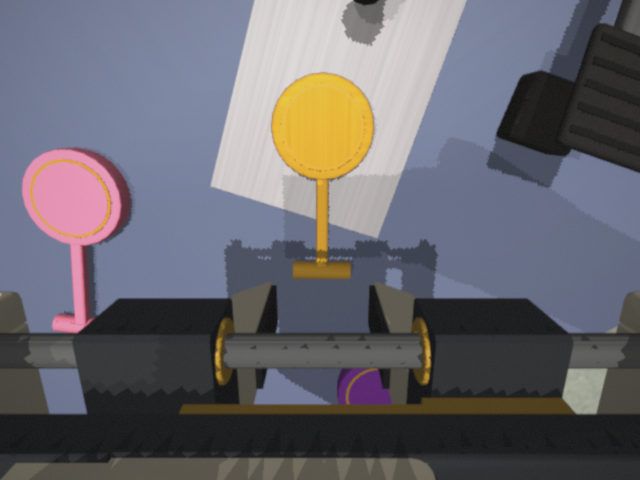

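The wrist view confirms the key: cup at (323,127), tube at (322,270), and its fit agrees with my estimate. Joint 7 is close to its limit, so I'll take the equivalent grasp half a turn back.

```bash
for i in 1; do :; done
python3 -m handwheel '[[0,0,0,0,0,-1],[0,0,0,0,0,-1],[0,0,0,0,0,-1],[0,0,0,0,0,-1],[0,0,0,0,0,-1],[0,0,0,0,0,-1],[0,0,0,0,0,-1],[0,0,0,0,0,-1]]' >/dev/null
python3 -m handwheel '[[0,0,0,0,0,-1],[0,0,0,0,0,-1],[0,0,0,0,0,-1],[0,0,0,0,0,-1],[0,0,0,0,0,-1],[0,0,0,0,0,-1],[0,0,0,0,0,-1],[0,0,0,0,0,-1]]' >/dev/null
python3 -m handwheel '[[0,0,0,0,0,-1],[0,0,0,0,0,-1],[0,0,0,0,0,-1],[0,0,0,0,0,-1],[0,0,0,0,0,-1],[0,0,0,0,0,-1],[0,0,0,0,0,-1],[0,0,0,0,0,-1]]' >/dev/null
python3 -m handwheel '[[0,0,0,0,0,-1],[0,0,0,0,0,-1],[0,0,0,0,0,-1],[0,0,0,0,0,-1],[0,0,0,0,0,-1],[0,0,0,0,0,-1],[0,0,0,0,0,-1],[0,0,0,0,0,-1]]' >/dev/null
python3 -m handwheel '[[0,0,0,0,0,-1],[0,0,0,0,0,-1],[0,0,0,0,0,-1],[0,0,0,0,0,-1],[0,0,0,0,0,-1],[0,0,0,0,0,-1],[0,0,0,0,0,-1],[0,0,0,0,0,-1]]' >/dev/null
python3 -m handwheel '[[0,0,0,0,0,-1],[0,0,0,0,0,-1],[0,0,0,0,0,-1],[0,0,0,0,0,-1],[0,0,0,0,0,-1],[0,0,0,0,0,0]]'
cat > go.py <<'E'
from fit import *
import sys
# target: x y z yaw(deg, of key axis = -tool x here) -> tool shifts in rows units
def go(x,y,z,yaw=None):
    o=observe(); Rt=R.from_rotvec(o["ee_rot"]).as_matrix(); d=Rt.T@(np.array([x,y,z])-o["position"])
    ax=np.degrees(np.arctan2(-Rt[1,0],-Rt[0,0]))
    print("shift/0.02:",(d/.02).round(2),"turn/4:",None if yaw is None else round(-(yaw-ax)/4,2),"axis",round(ax,1),"tilt",Rt[:,2].round(3),"pos",o["position"].round(4),"F",o["force"].round(1),"w",round(o["width"],3),"t",round(o["clock"],2),"q7",o["joints"][6].round(2))
E
python3 -c "
from go import *
go(.4853,.1216,.004,-32.3)"
```

```text
clock: 9.28
position: [0.4869, 0.121, 0.167]
ee_rot: [0.867, 3.019, 0.0]
force: [0.3, 0.3, -0.4]
width: 0.449
gripper_force: 0.0
shift/0.02: [ 0.09 -0.02  8.15] turn/4: 0.07 axis -32.0 tilt [ 0.001 -0.    -1.   ] pos [0.4869 0.121  0.167 ] F [ 0.3  0.3 -0.4] w 0.449 t 9.28 q7 0.17
```

```bash
python3 -m handwheel '[[0.09,0,1,0,0,0.07],[0,0,1,0,0,0],[0,0,1,0,0,0],[0,0,1,0,0,0],[0,0,1,0,0,0],[0,0,1,0,0,0],[0,0,0.8,0,0,0],[0,0,0.6,0,0,0]]'
python3 -m handwheel '[[0,0,0.4,0,0,0],[0,0,0.3,0,0,0],[0,0,0,0,0,0]]'
python3 -m handwheel '[[0,0,0,0,0,0],[0,0,0,0,0,0],[0,0,0,0,0,0],[0,0,0,0,0,0],[0,0,0,0,0,0],[0,0,0,0,0,0],[0,0,0,0,0,0],[0,0,0,0,0,0]]' 0.02 12
python3 - <<'E'
from go import *
np.set_printoptions(precision=4,suppress=True)
p=np.load("press.npy"); t,s=get_image("top"),get_image("scene")
print(fitkey([s],[.5496,.081,-.563]))
g=T([*T(p,[-.13,.075,0])[0][:2],p[2]],[-.076,0,0])[0]; print("nest grip",g,np.degrees(p[2]))
go(g[0],g[1],.004,np.degrees(p[2]))
g=T([*T(p,[-.22,.075,0])[0][:2],p[2]],[-.076,0,0])[0]; go(g[0],g[1],.004,np.degrees(p[2]))
E
```

```text
clock: 9.95
position: [0.4849, 0.1218, 0.0176]
ee_rot: [-0.882, -3.015, 0.001]
force: [0.3, -0.5, -0.1]
width: 0.45
gripper_force: 0.0
clock: 10.2
position: [0.4849, 0.122, 0.0042]
ee_rot: [-0.879, -3.016, 0.001]
force: [-0.2, 0.2, -0.3]
width: 0.451
gripper_force: 0.0
clock: 10.87
position: [0.4852, 0.1221, 0.005]
ee_rot: [0.878, 3.016, -0.0]
force: [-0.1, -1.8, 5.5]
width: 0.109
gripper_force: 12.0
(array([ 0.5495,  0.081 , -0.56  ]), np.float64(0.3875273435946387))
nest grip [0.5634 0.0629 0.    ] -49.42736201274537
shift/0.02: [-4.89 -0.4   0.05] turn/4: 4.24 axis -32.5 tilt [ 0. -0. -1.] pos [0.4852 0.1222 0.005 ] F [-0.6 -1.3  5.9] w 0.107 t 10.97 q7 -0.08
shift/0.02: [-0.59  0.91  0.05] turn/4: 4.24 axis -32.5 tilt [ 0. -0. -1.] pos [0.4852 0.1222 0.005 ] F [-0.6 -1.3  5.9] w 0.107 t 10.97 q7 -0.08
```

```bash
python3 -m handwheel '[[-0.07,0.11,0,0,0,0.53],[-0.07,0.11,0,0,0,0.53],[-0.07,0.11,0,0,0,0.53],[-0.07,0.11,0,0,0,0.53],[-0.07,0.11,0,0,0,0.53],[-0.07,0.11,0,0,0,0.53],[-0.07,0.11,0,0,0,0.53],[-0.07,0.11,0,0,0,0.53]]'
python3 - <<'E'
from go import *
np.set_printoptions(precision=4,suppress=True)
p=np.load("press.npy"); s=get_image("scene");t=get_image("top");w=get_image("wrist")
print(fitkey([s],[*T(p,[-.22,.075,0])[0][:2],p[2]]),T(p,[-.22,.075,0])[0],p[2])
print(fitkey([t],[*T(p,[-.22,.075,0])[0][:2],p[2]]))
g=T([*T(p,[-.138,.075,0])[0][:2],p[2]],[-.076,0,0])[0]; go(g[0],g[1],.004,np.degrees(p[2]))
c=np.array([300,285]); cv2.imwrite("pics/s2.png",cv2.resize(s["image"][c[1]-60:c[1]+60,c[0]-0:c[0]+80],None,fx=5,fy=5,interpolation=cv2.INTER_CUBIC)[:,:,::-1])
E
```

```text
clock: 11.63
position: [0.5042, 0.1293, 0.005]
ee_rot: [-1.314, -2.852, -0.0]
force: [-3.2, 0.9, 5.6]
width: 0.106
gripper_force: 12.0
(array([ 0.5537,  0.071 , -0.8568]), np.float64(0.5130620985010705)) [0.5543 0.0736 0.    ] -0.8626702076975782
(array([ 0.5559,  0.0732, -0.8612]), np.float64(10.61809640522876))
shift/0.02: [-4.03  0.06  0.05] turn/4: 0.01 axis -49.4 tilt [ 0.     0.001 -1.   ] pos [0.5049 0.1293 0.005 ] F [-1.3  2.8  4.3] w 0.107 t 11.78 q7 -0.31
```

View pics/s2.png

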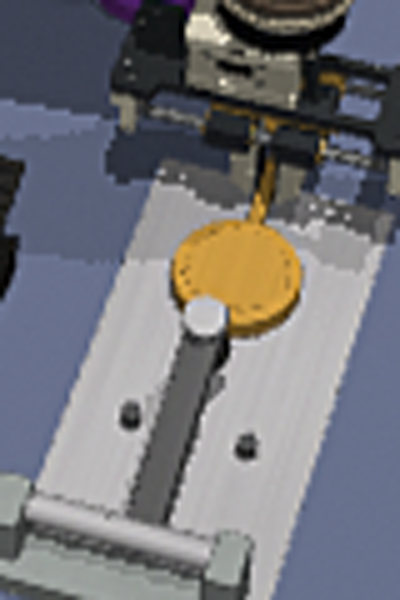

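The scene crop shows the cup gripped at (236,277). The pin tops are at (131,409) and (246,440), and the cup is heading between them. Next I'll measure the cup against the pins in the same camera.

Run:
```python
from go import *
np.set_printoptions(precision=4,suppress=True)
p=np.load("press.npy"); s=get_image("scene")
f=lambda u,v,z:onz(s,((300+u/5)/640,(225+v/5)/480),z)
a,b,c=f(131,409,.014),f(246,440,.014),f(236,274,.018)
print(a,b,c,"pins in press",inv(p,a),inv(p,b),"cup",inv(p,c), "gap",np.linalg.norm(a-b))
yaw=np.arctan2(*(b-a)[1::-1])-np.pi/2; print("yaw by pins",np.degrees(yaw))
t=get_image("top")
for q in((296,212),(369,297)): print("top pins in press",inv(p,onz(t,((245+q[0]/4-.5)/640,(125+q[1]/4-.5)/480),.014)))
print("gripper-implied cup",inv(p,observe()["position"]+.076*np.array([np.cos(p[2]),np.sin(p[2]),0])))
```

```text
[ 0.6055 -0.0375  0.014 ] [0.6594 0.0072 0.014 ] [0.5585 0.0684 0.018 ] pins in press [-0.1024  0.0416] [-0.1012  0.1117] cup [-0.2134  0.0748] gap 0.07001630504020528
yaw by pins -50.35552790709244
top pins in press [-0.1007  0.1126]
top pins in press [-0.1036  0.0406]
gripper-implied cup [-0.2185  0.0736]
```

```bash
python3 -m handwheel '[[-0.45,0.05,0,0,0,0],[-0.45,0.05,0,0,0,0],[-0.45,0.05,0,0,0,0],[-0.45,0,0,0,0,0],[-0.45,0,0,0,0,0],[-0.45,0,0,0,0,0],[-0.45,0,0,0,0,0],[-0.45,0,0,0,0,0]]'
python3 - <<'E'
from go import *
p=np.load("press.npy"); s=get_image("scene"); g=T(p,[-.13-.076,.0766,0])[0]; go(g[0],g[1],.004,np.degrees(p[2]))
cv2.imwrite("pics/s3.png",cv2.resize(s["image"][255:345,300:400],None,fx=6,fy=6,interpolation=cv2.INTER_CUBIC)[:,:,::-1])
E
```

```text
clock: 12.55
position: [0.5537, 0.0764, 0.005]
ee_rot: [-1.311, -2.854, -0.002]
force: [-2.2, 3.9, 6.0]
width: 0.106
gripper_force: 12.0
shift/0.02: [-0.72  0.02  0.05] turn/4: -0.0 axis -49.4 tilt [ 0.  0. -1.] pos [0.5551 0.0747 0.0049] F [-1.4  2.1  8.3] w 0.109 t 12.6 q7 -0.15
```

View pics/s3.png

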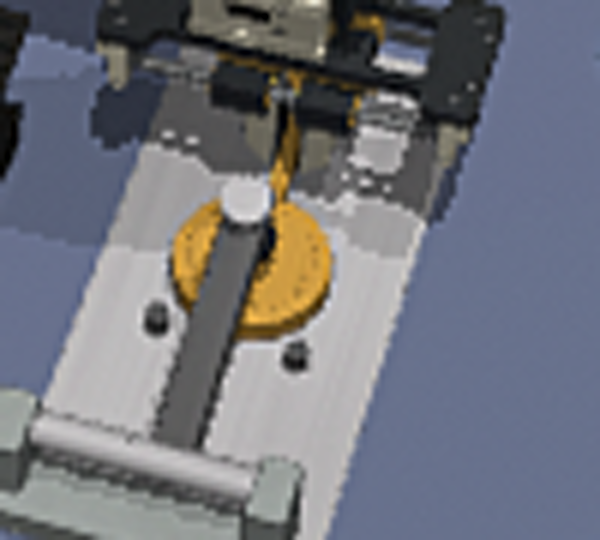

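The cup is about 12–15 mm short of the pins at (157,318) and (296,353), and roughly centred between them. I'll creep in and watch the force.

```bash
python3 -m handwheel '[[-0.13,0,0,0,0,0],[-0.13,0,0,0,0,0],[-0.13,0,0,0,0,0],[-0.13,0,0,0,0,0],[0,0,0,0,0,0]]'
for k in 1; do
python3 -m handwheel '[[-0.05,0,0,0,0,0],[0,0,0,0,0,0]]' | grep -E "pos|force"
python3 -m handwheel '[[-0.05,0,0,0,0,0],[0,0,0,0,0,0]]' | grep -E "pos|force"
python3 -m handwheel '[[-0.05,0,0,0,0,0],[0,0,0,0,0,0]]' | grep -E "pos|force"
python3 -m handwheel '[[-0.05,0,0,0,0,0],[0,0,0,0,0,0]]' | grep -E "pos|force"
done
```

```text
clock: 13.02
position: [0.5607, 0.0682, 0.005]
ee_rot: [-1.312, -2.854, -0.001]
force: [-1.6, 2.4, 5.8]
width: 0.105
gripper_force: 12.0
position: [0.5611, 0.0678, 0.0049]
force: [-2.2, 1.8, 5.6]
gripper_force: 12.0
position: [0.5617, 0.0672, 0.005]
force: [-3.6, 1.9, 7.3]
gripper_force: 12.0
position: [0.5623, 0.0664, 0.005]
force: [-2.5, 3.0, 6.6]
gripper_force: 12.0
position: [0.5627, 0.0661, 0.005]
force: [-3.8, 3.9, 6.4]
gripper_force: 12.0
```

```bash
python3 -m handwheel '[[-0.05,0,0,0,0,0],[0,0,0,0,0,0]]' | grep -E "pos|^force"
python3 -m handwheel '[[-0.05,0,0,0,0,0],[0,0,0,0,0,0]]' | grep -E "pos|^force"
python3 -m handwheel '[[-0.05,0,0,0,0,0],[0,0,0,0,0,0]]' | grep -E "pos|^force"
python3 -m handwheel '[[-0.05,0,0,0,0,0],[0,0,0,0,0,0]]' | grep -E "pos|^force"
```

```text
position: [0.5628, 0.066, 0.005]
force: [-5.6, 6.2, 8.3]
position: [0.5628, 0.066, 0.0049]
force: [-7.7, 8.6, 9.6]
position: [0.563, 0.0658, 0.0049]
force: [-8.4, 9.8, 8.8]
position: [0.5632, 0.0655, 0.0048]
force: [-9.9, 10.0, 7.1]
```

The force rose to about 14 N, straight along the press axis with almost no side component. That means both pins carry it. I'll release, lift, and check.

```bash
python3 -m handwheel '[[0.08,0,0,0,0,0],[0,0,0,0,0,0],[0,0,0,0,0,0],[0,0,0,0,0,0],[0,0,0,0,0,0]]' 0.4
python3 -m handwheel '[[0,0,-0.5,0,0,0],[0,0,-1,0,0,0],[0,0,-1,0,0,0],[0,0,-1,0,0,0],[0,0,-1,0,0,0],[0,0,-1,0,0,0],[0,0,-1,0,0,0],[0,0,0,0,0,0]]'
python3 - <<'E'
from go import *
np.set_printoptions(precision=4,suppress=True)
p=np.load("press.npy"); s=get_image("scene")
print(fitkey([s],[*T(p,[-.13,.0766,0])[0][:2],p[2]]))
g=T(p,[-.167,-.085,0])[0]; go(g[0],g[1],.13,np.degrees(p[2]))
cv2.imwrite("pics/s4.png",cv2.resize(s["image"][225:345,260:400],None,fx=5,fy=5,interpolation=cv2.INTER_CUBIC)[:,:,::-1])
E
```

```text
clock: 14.77
position: [0.5651, 0.0623, 0.0046]
ee_rot: [1.314, 2.853, -0.001]
force: [0.2, -0.3, -0.1]
width: 0.382
gripper_force: 0.0
clock: 15.43
position: [0.5668, 0.0639, 0.1392]
ee_rot: [1.311, 2.85, 0.005]
force: [-0.3, 0.3, -0.3]
width: 0.397
gripper_force: 0.0
(array([ 0.6113,  0.0081, -0.8616]), np.float64(0.7972407276163477))
shift/0.02: [-1.88 -8.12  0.34] turn/4: -0.0 axis -49.4 tilt [ 0.004  0.    -1.   ] pos [0.5661 0.0634 0.1373] F [-0.3  0.7 -0. ] w 0.399 t 15.48 q7 0.02
```

View pics/s4.png

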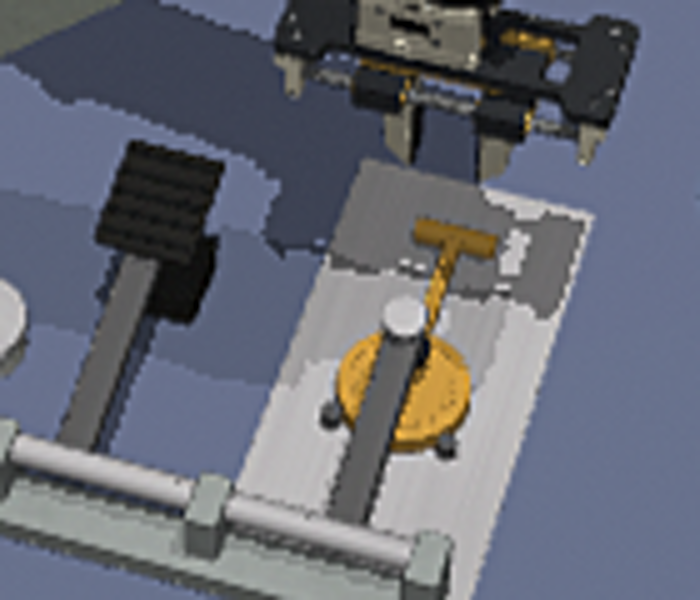

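The cup sits against both pins, at (330,413) and (447,447) in the crop. Now the pedal.

```bash
python3 -m handwheel '[[-0.24,-1,0,0,0,0],[-0.24,-1,0,0,0,0],[-0.24,-1,0,0,0,0],[-0.24,-1,0,0,0,0],[-0.24,-1,0,0,0,0],[-0.24,-1,0,0,0,0],[-0.24,-1,0,0,0,0],[-0.22,-1,0,0,0,0]]' 0 20
python3 -m handwheel '[[0,-0.12,0.5,0,0,0],[0,0,0.5,0,0,0],[0,0,0.5,0,0,0],[0,0,0.2,0,0,0],[0,0,0,0,0,0]]'
python3 - <<'E'
from go import *
p=np.load("press.npy"); g=T(p,[-.167,-.085,0])[0]; go(g[0],g[1],.096,np.degrees(p[2]))
E
```

```text
clock: 16.15
position: [0.4668, -0.0709, 0.1342]
ee_rot: [-1.313, -2.853, 0.001]
force: [0.3, -0.6, 0.6]
width: 0.005
gripper_force: 0.0
clock: 16.57
position: [0.4659, -0.0704, 0.0994]
ee_rot: [-1.31, -2.853, -0.0]
force: [-0.4, -0.9, 0.3]
width: 0.002
gripper_force: 0.0
shift/0.02: [-0.06  0.04  0.17] turn/4: 0.02 axis -49.3 tilt [-0.002  0.001 -1.   ] pos [ 0.4659 -0.0704  0.0994] F [-0.4 -0.9  0.3] w 0.002 t 16.57 q7 0.21
```

```bash
python3 -m handwheel '[[0,0,0.25,0,0,0],[0.03,0,0.25,0,0,0],[0.03,0,0.25,0,0,0],[0.04,0,0.25,0,0,0],[0.04,0,0.25,0,0,0],[0.04,0,0.25,0,0,0],[0.03,0,0.2,0,0,0],[0.03,0,0.15,0,0,0]]'
python3 -m handwheel '[[0.01,0,0.1,0,0,0],[0,0,0,0,0,0]]'|grep -E "pos|^force"
python3 -m handwheel '[[0,0,0.05,0,0,0],[0,0,0,0,0,0]]'|grep -E "pos|^force"
python3 -m handwheel '[[0,0,0.05,0,0,0],[0,0,0,0,0,0]]'|grep -E "pos|^force"
python3 -m handwheel '[[0,0,0.05,0,0,0],[0,0,0,0,0,0]]'|grep -E "pos|^force"
```

```text
clock: 17.23
position: [0.4637, -0.0668, 0.0637]
ee_rot: [1.312, 2.854, 0.002]
force: [-1.0, 1.6, 9.0]
width: 0.005
gripper_force: 4.7
position: [0.4635, -0.0667, 0.0618]
force: [-1.8, 2.7, 9.5]
position: [0.4635, -0.0666, 0.0611]
force: [-2.2, 2.8, 11.0]
position: [0.4635, -0.0666, 0.0601]
force: [-2.2, 2.6, 11.2]
position: [0.4634, -0.0665, 0.0592]
force: [-4.3, 3.2, 12.6]
```

```bash
python3 -m handwheel '[[0,0,0.05,0,0,0],[0,0,0,0,0,0]]'|grep -E "pos|^force"
python3 -m handwheel '[[0,0,0.05,0,0,0],[0,0,0,0,0,0]]'|grep -E "pos|^force"
python3 -m handwheel '[[0,0,0.05,0,0,0],[0,0,0,0,0,0]]'|grep -E "pos|^force"
python3 -m handwheel '[[0,0,0.05,0,0,0],[0,0,0,0,0,0]]'|grep -E "pos|^force"
```

```text
position: [0.4635, -0.0665, 0.0588]
force: [-6.2, 2.8, 23.9]
position: [0.4635, -0.0665, 0.0584]
force: [-9.7, 2.3, 35.4]
position: [0.4635, -0.0665, 0.058]
force: [-13.5, 2.4, 46.7]
position: [0.4635, -0.0664, 0.0575]
force: [-16.6, 0.8, 57.5]
```

The stop is reached: force climbs steeply at z = 0.0588. I'll ease off a little and hold for about 1.7 s.

```bash
python3 -m handwheel '[[0,0,-0.1,0,0,0],[0,0,0,0,0,0],[0,0,0,0,0,0],[0,0,0,0,0,0],[0,0,0,0,0,0],[0,0,0,0,0,0],[0,0,0,0,0,0],[0,0,0,0,0,0]]'|grep -E "clock|pos|^force"
python3 -m handwheel '[[0,0,0,0,0,0],[0,0,0,0,0,0],[0,0,0,0,0,0],[0,0,0,0,0,0],[0,0,0,0,0,0],[0,0,0,0,0,0],[0,0,0,0,0,0],[0,0,0,0,0,0]]'|grep -E "clock|pos|^force"
python3 - <<'E'
from go import *
s=get_image("scene")
cv2.imwrite("pics/s5.png",cv2.resize(s["image"][225:345,260:400],None,fx=5,fy=5,interpolation=cv2.INTER_CUBIC)[:,:,::-1])
E
python3 -m handwheel '[[0,0,0,0,0,0],[0,0,0,0,0,0],[0,0,0,0,0,0],[0,0,0,0,0,0]]'|grep -E "clock|pos|^force"
python3 -m handwheel '[[0,0,-0.2,0,0,0],[-0.03,0,-0.25,0,0,0],[-0.04,0,-0.25,0,0,0],[-0.04,0,-0.25,0,0,0],[-0.04,0,-0.25,0,0,0],[-0.03,0,-0.25,0,0,0],[-0.03,0,-0.25,0,0,0],[-0.03,0,-0.25,0,0,0]]'|grep -E "clock|pos|^force"
python3 -m handwheel '[[0,0,-0.3,0,0,0],[0,0,-0.6,0,0,0],[0,0,-1,0,0,0],[0,0,-1,0,0,0],[0,0,0,0,0,0]]'|grep -E "clock|pos|^force"
```

```text
clock: 19.23
position: [0.4635, -0.0665, 0.0584]
force: [-9.4, 2.9, 34.6]
clock: 19.9
position: [0.4635, -0.0665, 0.0584]
force: [-9.2, 2.8, 34.7]
clock: 20.28
position: [0.4635, -0.0665, 0.0584]
force: [-9.9, 2.0, 34.2]
clock: 20.95
position: [0.4671, -0.0716, 0.0963]
force: [1.7, -0.6, 2.7]
clock: 21.37
position: [0.4672, -0.0709, 0.157]
force: [0.7, 0.6, 0.4]
```

View pics/s5.png

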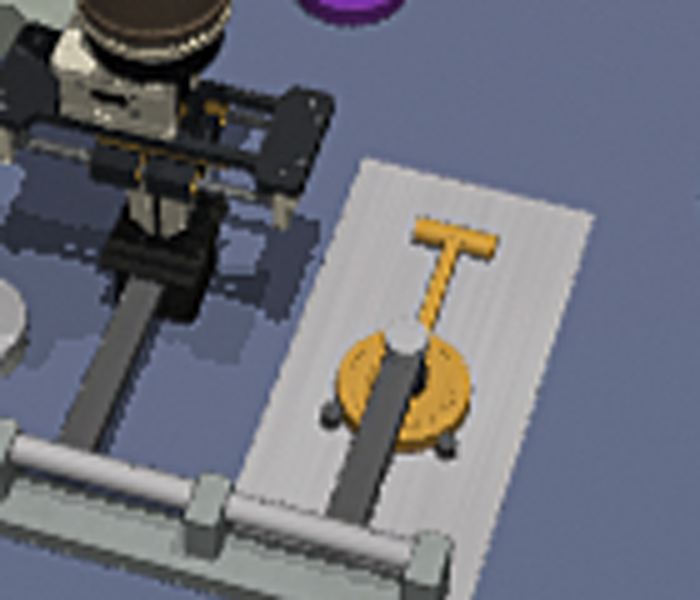

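The picture shows the pedal fully down, the foot bearing on the cup, and the cup still against both pins at (330,413) and (447,447). Now back to the key.

```bash
python3 -m handwheel '[[0.22,1,0,0,0,0],[0.22,1,0,0,0,0],[0.22,1,0,0,0,0],[0.22,1,0,0,0,0],[0.22,1,0,0,0,0],[0.22,1,0,0,0,0],[0.22,1,0,0,0,0],[0.22,1,0,0,0,0]]' 0.4 |grep -E "clock|pos|^force"
python3 - <<'E'
from go import *
p=np.load("press.npy"); s=get_image("scene"); k,_=fitkey([s],[*T(p,[-.13,.0766,0])[0][:2],p[2]]); print(k,_)
go(.5625,.0658,.005,np.degrees(p[2]))
E
```

```text
clock: 22.03
position: [0.5645, 0.06, 0.1534]
force: [0.6, 0.8, 0.5]
[ 0.61167513  0.00797929 -0.85712115] 0.8026238514729562
shift/0.02: [ 0.18 -0.11  7.45] turn/4: 0.04 axis -49.3 tilt [ 0.001  0.003 -1.   ] pos [0.5664 0.064  0.154 ] F [3.2 2.7 1.7] w 0.401 t 22.08 q7 0.04
```

```bash
python3 -m handwheel '[[0.18,-0.1,0.5,0,0,0],[0,0,1,0,0,0],[0,0,1,0,0,0],[0,0,1,0,0,0],[0,0,1,0,0,0],[0,0,1,0,0,0],[0,0,0.8,0,0,0],[0,0,0,0,0,0]]' |grep -E "clock|pos|^force"
python3 - <<'E'
from go import *
p=np.load("press.npy"); go(.5625,.0658,.005,np.degrees(p[2]))
E
```

```text
clock: 22.75
position: [0.5573, 0.0588, 0.0241]
force: [-0.3, -0.8, 0.8]
shift/0.02: [0.09 0.43 0.95] turn/4: -0.01 axis -49.5 tilt [-0.007 -0.002 -1.   ] pos [0.5573 0.0588 0.0241] F [-0.3 -0.8  0.8] w 0.4 t 22.75 q7 -0.1
```

```bash
python3 -m handwheel '[[0,0,0,0,0,0],[0,0,0,0,0,0]]' |grep -E "clock|pos|^force"
python3 - <<'E'
from go import *
p=np.load("press.npy"); go(.5625,.0658,.005,np.degrees(p[2]))
E
```

```text
clock: 22.92
position: [0.5606, 0.0606, 0.0283]
force: [-0.2, 0.3, -0.1]
shift/0.02: [0.14 0.24 1.16] turn/4: -0.01 axis -49.4 tilt [-0.  0. -1.] pos [0.5606 0.0606 0.0283] F [-0.2  0.3 -0.1] w 0.4 t 22.92 q7 -0.1
```

```bash
python3 -m handwheel '[[0.14,0.24,0,0,0,0],[0,0,0.4,0,0,0],[0,0,0.4,0,0,0],[0,0,0.35,0,0,0],[0,0,0,0,0,0],[0,0,0,0,0,0]]' |grep -E "clock|pos|^force"
python3 - <<'E'
from go import *
p=np.load("press.npy"); go(.5625,.0658,.005,np.degrees(p[2]))
E
```

```text
clock: 23.42
position: [0.5621, 0.066, 0.004]
force: [-0.1, -0.2, 0.3]
shift/0.02: [-0.02  0.01 -0.05] turn/4: 0.0 axis -49.4 tilt [-0.001 -0.    -1.   ] pos [0.5621 0.066  0.004 ] F [-0.1 -0.2  0.3] w 0.402 t 23.42 q7 -0.13
```

```bash
python3 -m handwheel '[[0,0,0,0,0,0],[0,0,0,0,0,0],[0,0,0,0,0,0],[0,0,0,0,0,0],[0,0,0,0,0,0],[0,0,0,0,0,0]]' 0.02 12 |grep -vE "ee_"
python3 -m handwheel '[[0.15,0,0,0,0,0],[0.35,0,0,0,0,0],[0.45,0,0,0,0,0],[0.45,0,0,0,0,0],[0.45,0,0,0,0,0],[0.45,0,0,0,0,0],[0.45,0,0,0,0,0],[0.45,0,0,0,0,0]]'|grep -vE "ee_"
python3 -m handwheel '[[0.45,0,0,0,0,0],[0.45,0,0,0,0,0],[0.45,0,0,0,0,0],[0.45,0,0,0,0,0],[0.2,0,0,0,0,0],[0.1,0,0,0,0,0],[0,0,0,0,0,0]]'|grep -vE "ee_"
python3 -m handwheel '[[0,0,0,0,0,0],[0,0,0,0,0,0],[0,0,0,0,0,0],[0,0,0,0,0,0]]' 0.4|grep -vE "ee_"
python3 -m handwheel '[[0,0,-0.3,0,0,0],[0,0,-0.6,0,0,0],[0,0,-1,0,0,0],[0,0,-1,0,0,0],[0,0,-1,0,0,0],[0,0,-1,0,0,0],[0,0,-1,0,0,0],[0,0,-1,0,0,0]]'|grep -vE "ee_"
python3 -m handwheel '[[1,0,-1,0,0,0],[1,0,-1,0,0,0],[1,0,0,0,0,0],[0,0,0,0,0,0],[0,0,0,0,0,0],[0,0,0,0,0,0],[0,0,0,0,0,0],[0,0,0,0,0,0]]'|grep -vE "ee_"
python3 - <<'E'
from go import *
p=np.load("press.npy"); s=get_image("scene"); k,f=fitkey([s],[*T(p,[-.233,.0766,0])[0][:2],p[2]]); print(k,f,"cup in press",inv(p,k))
cv2.imwrite("pics/s6.png",cv2.resize(s["image"][195:395,170:420],None,fx=3,fy=3,interpolation=cv2.INTER_CUBIC)[:,:,::-1])
E
```

```text
clock: 23.92
position: [0.5628, 0.0661, 0.0049]
force: [-0.9, -0.3, 1.1]
width: 0.103
gripper_force: 12.0
clock: 24.58
position: [0.5205, 0.1155, 0.0049]
force: [0.9, -2.2, 3.1]
width: 0.109
gripper_force: 12.0
clock: 25.17
position: [0.4932, 0.1474, 0.0048]
force: [-0.4, -0.2, 7.2]
width: 0.108
gripper_force: 12.0
clock: 25.5
position: [0.4934, 0.1465, 0.0044]
force: [1.4, 0.1, -0.1]
width: 0.35
gripper_force: 0.0
clock: 26.17
position: [0.4935, 0.1469, 0.1448]
force: [0.8, -0.9, 0.9]
width: 0.401
gripper_force: 0.0
clock: 26.83
position: [0.455, 0.1914, 0.1824]
force: [0.5, 0.3, -0.2]
width: 0.4
gripper_force: 0.0
[ 0.54335111  0.08764096 -0.85721712] 0.18492753623188407 cup in press [-0.23783613  0.07580126]
```

View pics/s6.png

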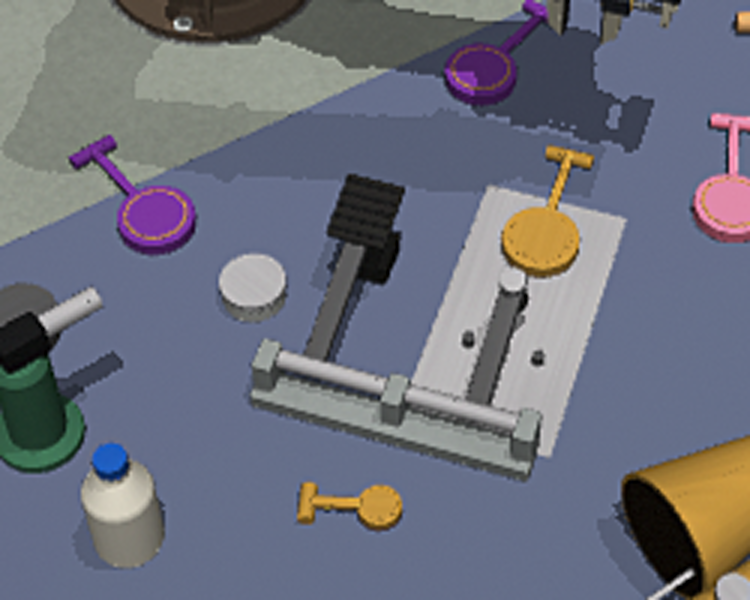

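The key lies flat with its cup at (540,240), about 50 mm clear of the presser tip. The pedal is fully up and the bystanders are where they were.

```bash
python3 -c "
from cell import *;print(sign_off())"
```

```text
the job is handed in; nothing more can be done
None
```

The job is done and handed in at about 27 s: the key was seated against both pins, the pedal was held on its stop for about 2 s and let fully up, and the key now lies flat with its cup about 50 mm in front of the presser arm, with nothing else seen to have moved.

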